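# Run a portion of nuts into the snack cup with the dispenser's lever

## Task

Slide the baby-blue snack cup across the counter onto the round pad under the nut dispenser's spout, without picking it up. Then press the dispenser's yellow paddle all the way down with the fingertips and keep it down until all four nuts have rolled into the cup, and let go so that the gate drops shut. Use only the paddle to work the gate, do not touch the nuts, and leave the other things on the counter where they are.

Things in the scene. Friction and masses are not known exactly. Their poses are not given: they have to be found in the camera images.
- dispenser: Nut dispenser, fixed on the counter: dark steel foot plate (165 deep x 170 wide x 12 mm) and column carrying a white sloping chute (34 mm wide inside, side walls 35 mm) with an open-topped clear hopper over its rear (100 x 122 mm, rim 220 mm above the counter). Origin: on the counter, straight under the gate. Its -x axis points out of the spout (roughly towards the robot), z up; the lever's paddle stands out on its -y side.
- lip (a point): Middle of the spout's lip, the open low front end of the chute, 88 mm above the counter, 50 mm in front of the gate. Released nuts roll off it forwards and drop, coming down within the 60 mm just in front of the lip. Under the lip there is 84 mm of free height.
- pad (a point): Centre, at counter level, of the round grey pad edged by a dark ring (92 mm diameter, flat, about 1 mm, the cup slides over it freely) on a thin steel tongue in front of the dispenser: the cup's place under the spout, 34 mm in front of the lip. The foot plate's front edge (12 mm high) is 64 mm behind this point.
- lever (a joint): The rocking lever on top of the pivot post (pivot 168 mm above the counter, axis along the dispenser's x, 65 mm to the -y side of the gate): 0 = at rest, paddle end up, gate shut; 0.60 rad = paddle fully down against its stop, gate raised 38 mm. A spring returns it when released; pressing needs about 2 N at first and 5 N when fully down. The nuts can pass once it is beyond about 0.42.
- paddle (a point): Middle of the top face of the yellow thumb paddle (44 x 50 mm, 10 mm thick) on the lever's outer (-y) end, 85 mm from the pivot. At rest it is 202 mm above the counter and its outer edge is tipped up 0.3 rad; fully pressed it has come down 50 mm (to 152 mm) and tips down 0.3 rad. Free air below it.
- gate: Steel gate blade (33 mm wide, 56 mm tall, 3 mm thick) with a brass cross pin, sliding vertically in guides across the chute; the lever's forked end lifts it by the pin. Origin: middle of its lower edge, 107 mm above the counter when shut.
- cup: Baby-blue silicone snack cup, round, 70 mm tall, 92 mm across at its widest (16 mm above the counter), 88 mm across at the rim, inside about 82 mm, about 80 to 140 g, empty. Origin: centre of its underside, z along its axis. Stands either on the left or on the right in front of the dispenser.
- nut0_center (a point): Centre of a macadamia nut: brown ball, 28 mm diameter, 11 g; the four lie in a row in the chute behind the gate at the start (nut0 next to the gate).
- nut1_center (a point): Centre of a macadamia nut: brown ball, 28 mm diameter, 11 g; the four lie in a row in the chute behind the gate at the start (nut0 next to the gate).
- nut2_center (a point): Centre of a macadamia nut: brown ball, 28 mm diameter, 11 g; the four lie in a row in the chute behind the gate at the start (nut0 next to the gate).
- nut3_center (a point): Centre of a macadamia nut: brown ball, 28 mm diameter, 11 g; the four lie in a row in the chute behind the gate at the start (nut0 next to the gate).
- saucer: White ceramic saucer, 140 mm across, 18 mm high; origin centre of underside. Leave alone.
- bottle: Glass bottle with a stainless cap, 68 mm diameter, 230 mm tall; origin centre of underside. Leave alone.
- mug: Blue ceramic mug, 82 mm diameter, 92 mm tall, handle at its +y; origin centre of underside. Leave alone.
- container: Grey polypropylene lunch container, 138 x 188 mm, 63 mm tall; origin centre of underside. Leave alone.
- fork: Wooden fork lying flat along its x axis, about 180 x 28 mm, 6 mm thick; origin on the underside near its middle. Leave alone.
- jar: Small amber glass jar with a steel lid, 60 mm diameter, 85 mm tall; origin centre of underside. Leave alone.
Mind the look-alikes: they are no part of the job. Leave any pink look-alike of the cup alone.

How it is judged:
By the outcome, as a careful person would: the job done as asked, in the order asked, and still so for the second after the job is handed in, with the robot touching nothing.
It also fails if it takes over 54 s, if anything falls off the work surface, if the arm or the gripper's body presses on something with over 40 N, if the wrist force passes 120 N, or if a joint passes its speed limit or range.

## Robot

A 6-joint arm with a two-finger parallel gripper is mounted at the origin on the work surface. World frame = base frame: x ahead of the robot, y to its left, z up, the work surface at z = 0. Lengths are in m, angles in degrees, forces in N, time in s.
With the tool pointing down it reaches from about 0.325 to 0.9 m from the base axis. Payload 6.1 kg.
Tool frame: the origin (TCP) lies at the very end of the fingers, on their centre line; the grasp point (between the pads) lies pinch_z behind it (pinch_z is the distance from the TCP to the grasp point, in m); z points along the fingers, y is the line along which they close (so a half turn about z gives the same grasp; the last joint's range is limited). The gripper opens to 85 mm and grips with 20 to 120 N. Pads are 22 mm wide; open, the fingers measure 114 mm over their backs; the gripper's body (76 mm by 85 mm) begins 54 mm behind the grasp point. The pads swing forward as they close: fully open they stand 13 mm farther back than shut.
Start: joints at [-75.12, 12.628, 87.462, -0, 79.91, -7.225], TCP at [0.235, -0.579, 0.231] pointing down, gripper open.
Joint ranges: [-170.65, 170.65], [-52.31, 119.04], [5.05, 147.46], [-71.25, 251.25], [11.57, 151.72], [-153.62, 153.62]. Speed limits (degrees/s): [147.25, 147.25, 172.46, 180, 180, 180].

## Interface

Orientations are given as [roll, pitch, yaw] about the fixed x, y, z axes, in that order (R = Rz(yaw) Ry(pitch) Rx(roll)).
In Python, from workcell import * gives the robot as it stands.
- The arm moves only by the tool move_arm, never from a script. Its arguments are lists of equal length, an entry for each row: "xyz": the shift along the tool's x, y, z in mm, a list of three; "twist": the turn, a rotation vector about the tool's x, y, z in degrees, a list of three; "claw": the gripper command: -1 is shut, 1 is fully open, values between are in proportion. A call has exactly 5 rows; each row shifts and turns the commanded pose from where the row before left it, along the tool's axes as they then stand; what a row does not reach is not made up. A row lasts 1/8 s, in which the tool goes at most 62.5 mm and 10.7 degrees, less where a joint would pass 70% of its speed; a pose out of reach is approached as far as the arm can. A call with a gripper value outside its range is refused whole. The fingers move at their own pace and stop on an object; "newtons" is the grip in N (left out, the last holds). Time passes only in rows, so rows that do not move let the fingers close, or fill a call up. It gives the time, the measured TCP pose, the force, the opening and the grip force at its end, in the units of the state.
- get_obs(): the state, without advancing time (a new reading comes with each control period).
- camera(name): name is "side" or "top" or "wrist"; returns the picture (480x640x3 uint8, red, green, blue); there is no depth.
- camera_params(name): a dict with "intrinsics" (3x3 intrinsics, pixels), "T" (4x4, takes a point from camera to world coordinates); the wrist camera has in their place "tool_from_camera" (4x4, takes a point from camera to tool coordinates, whose origin is the TCP and whose axes are the flange's). Camera axes: x right, y down, z forward; pixel columns grow to the right and rows downward; lengths in m; the calibration is good to about 2 mm. A picture is of the moment at which its call begins: read the wrist's pose just before it. camera_params takes no time and is no camera call.
- finish_job(): hands the job in; it is judged then, once.
The state is a dict: "time": time; "q": joint angles; "joint_vel": joint speeds; "tau": joint torques, N m; "eef_pos": TCP position; "tcp_rot": TCP orientation; "wrist_force": force on the tool from outside, world axes, zero at the start; "ft_torque": the same for the moment, N m; "finger_gap": finger opening in m; "gripper_force": force on a finger pad.
Only numpy, scipy, OpenCV 4.12 (cv2) and the standard library are available. Lean on these libraries where they do the work, as an engineer would, in place of code of your own. Each camera call takes 0.05 s, during which the arm holds its last target. There are 200 camera calls.

## Working session

There is one attempt and no reset: what is moved stays moved. The work goes in short steps, Python scripts to look and compute and a tool call to move; the robot and the scene stay as the last step left them, time stands still between calls to the robot, and variables do not carry over. Pictures are saved under pics/ and viewed, at most 10 in all, crops included, and the job is handed in when it is done.

Besides the shell and the picture viewer there is one more tool, called after "Emit:" by a JSON object that holds its "name" and its "arguments". move_arm: Moves the arm, as the interface text tells. Its arguments: {"type":"object","properties":{"xyz":{"type":"array","items":{"type":"array","items":{"type":"number"}}},"twist":{"type":"array","items":{"type":"array","items":{"type":"number"}}},"claw":{"type":"array","items":{"type":"number"}},"newtons":{"type":"number"}},"required":["xyz","twist","claw"]}

```bash
mkdir -p pics; ls; python3 - <<'E'
from workcell import *
import cv2,numpy as np
o=get_obs();print(o)
for n in("top","side"):
    cv2.imwrite(f"pics/{n}0.png",camera(n)[...,::-1]);p=camera_params(n);print(n,p["intrinsics"],p["T"])
print(camera_params("wrist"))
try: print(pinch_z)
except Exception as e: print(e)
E
```

```text
pics
{'time': 0.0, 'q': array([-7.51205333e+01,  1.26771194e+01,  8.75255921e+01, -4.79489717e-05,
        7.99114444e+01, -7.22594680e+00]), 'joint_vel': array([-0.12795431,  0.00237017,  0.00687977,  0.0014513 , -0.00061172,
       -0.01139975]), 'tau': array([ 3.19308383e-04, -4.96900606e+01, -3.89395058e+01, -1.01775172e-04,
        1.13100791e-02,  1.81279700e-05]), 'eef_pos': array([ 0.23502299, -0.57846709,  0.23018055]), 'tcp_rot': array([-1.79886745e+02, -1.43119936e-02,  2.21054078e+01]), 'wrist_force': array([0.30591569, 0.38202014, 0.06847825]), 'ft_torque': array([ 0.0096512 , -0.01944401, -0.00705823]), 'gripper_force': 0.0, 'finger_gap': 0.08514753876520813}
top [[482.17924418   0.         324.0562589 ]
 [  0.         482.17924418 250.36771632]
 [  0.           0.           1.        ]] [[ 0.0138861  -0.99810998  0.0598636   0.51644208]
 [-0.99975989 -0.01487413 -0.01609079  0.01033138]
 [ 0.0169508  -0.05962579 -0.99807687  1.239371  ]
 [ 0.          0.          0.          1.        ]]
side [[521.07434178   0.         318.33840441]
 [  0.         521.07434178 237.08995349]
 [  0.           0.           1.        ]] [[-0.72560191 -0.51377339  0.45775406 -0.01580962]
 [-0.68794654  0.55633697 -0.4660673   0.5958254 ]
 [-0.01521253 -0.65308964 -0.7571278   1.12084963]
 [ 0.          0.          0.          1.        ]]
{'intrinsics': array([[404.090902  ,   0.        , 317.94289295],
       [  0.        , 404.090902  , 243.44635499],
       [  0.        ,   0.        ,   1.        ]]), 'tool_from_camera': array([[ 6.29666254e-05, -9.51256171e-01, -3.08401837e-01,
         7.84838516e-02],
       [ 9.99999960e-01, -2.47300786e-05,  2.80449895e-04,
         4.36609301e-04],
       [-2.74406495e-04, -3.08401843e-01,  9.51256132e-01,
        -1.42541093e-01],
       [ 0.00000000e+00,  0.00000000e+00,  0.00000000e+00,
         1.00000000e+00]])}
0.0187
```

View pics/top0.png

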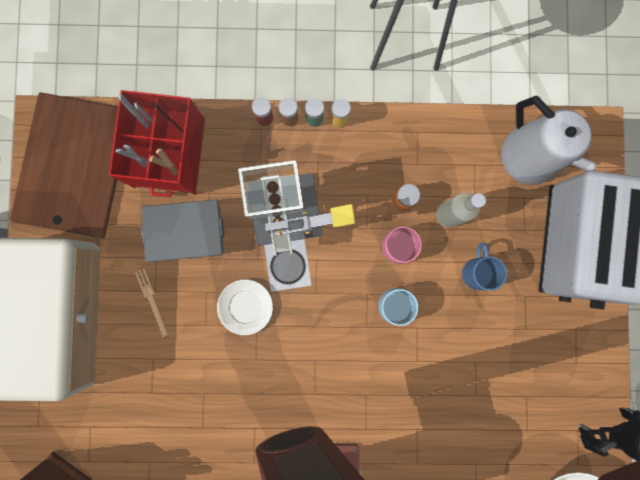

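View pics/side0.png

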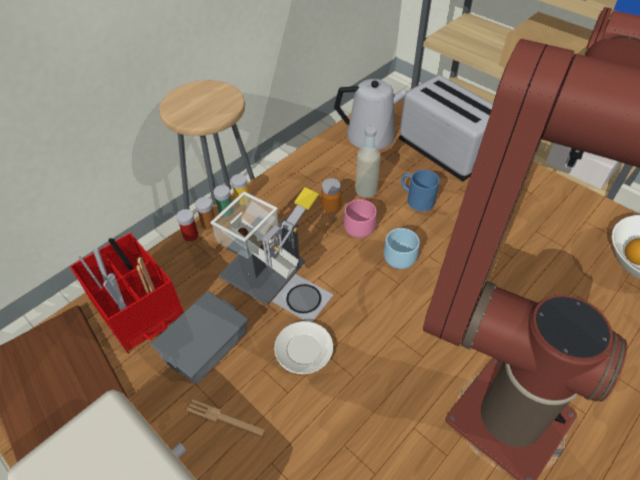

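The top view shows the light-blue cup at (399,307), the pink look-alike at (402,245) and the dark-blue mug at (485,273). The pad is at (288,267) and the yellow paddle at (342,216). The cup at (399,307) fits: it is baby blue, round and has no handle. Next I'll measure it and confirm with a crop.

```bash
cat > h.py <<'E'
from workcell import *
import cv2,numpy as np
def ray(n,uv,z,T=None):
    p=camera_params(n);T=p["T"] if T is None else T
    d=T[:3,:3]@np.linalg.solve(p["intrinsics"],[*uv,1.]);o=T[:3,3]
    return (o+d*(z-o[2])/d[2])
def blobs(im,lo,hi,amin=60):
    h=cv2.cvtColor(im,cv2.COLOR_RGB2HSV);m=cv2.inRange(h,lo,hi)
    m=cv2.morphologyEx(m,cv2.MORPH_CLOSE,np.ones((3,3)))
    c,_=cv2.findContours(m,cv2.RETR_EXTERNAL,cv2.CHAIN_APPROX_NONE)
    return [k for k in c if cv2.contourArea(k)>amin]
E
python3 - <<'E'
from h import *
im=camera("top")
for nm,lo,hi,z in(("cup",(92,60,100),(106,190,255),.07),("yel",(20,110,120),(33,255,255),.202),("dark",(0,0,0),(179,80,75),.001)):
    for c in blobs(im,lo,hi):
        (x,y),r=cv2.minEnclosingCircle(c)
        if 180<x<460 and 140<y<340: print(nm,(round(x),round(y)),r,cv2.contourArea(c),ray("top",(x,y),z).round(4),cv2.minAreaRect(c))
cv2.imwrite("pics/crop.png",cv2.resize(im[150:340,220:450],None,fx=3.4,fy=3.1,interpolation=2)[:590,:,::-1])
E
```

```text
cup (398, 307) 18.633150100708008 363.5 [ 0.4525 -0.1889  0.07  ] ((398.0, 305.5), (33.0, 36.0), 90.0)
yel (342, 216) 14.603181838989258 429.0 [ 0.6549 -0.0442  0.202 ] ((342.2679138183594, 215.2622528076172), (20.763174057006836, 23.404644012451172), 79.3803482055664)
```

View pics/crop.png

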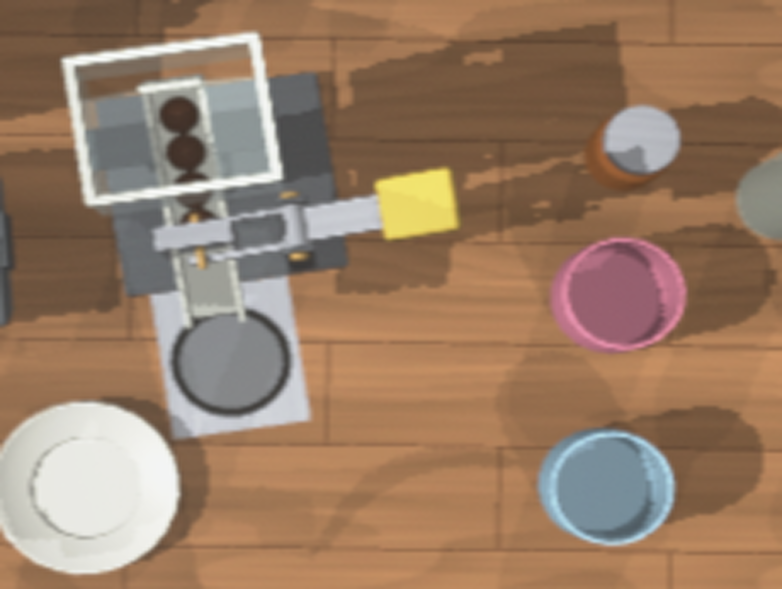

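The crop confirms it: the baby-blue cup is at crop (608,487), the pink one at (620,295), the pad ring at (231,360) and the paddle at (418,204). Now for the geometry.

```bash
python3 - <<'E'
from h import *
f=lambda c:(220+c[0]/3.4,150+c[1]/3.1)
cup=ray("top",f((608,487)),.07)
rim=[ray("top",f(c),.07) for c in((548,487),(674,487),(610,428),(610,546))]
print("rim",np.round(rim,4))
E_=[ray("top",f(c),.001) for c in((171,360),(291,360),(231,415),(231,304))]
print("ring",np.round(E_,4)); pad=(E_[0]+E_[1])/2; pad[0]=E_[2][0]+.046; 
t=[ray("top",f(c),.001) for c in((152,297),(172,437),(290,275),(311,420))]
a=[np.degrees(np.arctan2(*(t[i]-t[i+1])[1::-1])) for i in(0,2)]
yaw=np.radians(np.mean(a));print("yaw",a)
pd=ray("top",(342.2,215.3),.202);R=np.array([[np.cos(yaw),np.sin(yaw)],[-np.sin(yaw),np.cos(yaw)]])
print("cup",cup,"pad",pad,"paddle",pd,"padl in disp rel pad",R@(pd-pad)[:2],"tongue mid",np.mean(t,0))
cup=np.mean(rim,0);d=(pad-cup)[:2];L=np.hypot(*d);u=d/L;print("cup",cup,"u",u,"L",L,"ang",np.degrees(np.arctan2(u[1],u[0])))
o=get_obs();from scipy.spatial.transform import Rotation as S
Rt=S.from_euler("xyz",o["tcp_rot"],degrees=True).as_matrix();print(Rt.round(2))
E
```

```text
rim [[ 0.4513 -0.1485  0.07  ]
 [ 0.4524 -0.2384  0.07  ]
 [ 0.4977 -0.1925  0.07  ]
 [ 0.4061 -0.1929  0.07  ]]
ring [[0.5482 0.1276 0.001 ]
 [0.5495 0.0372 0.001 ]
 [0.5034 0.0816 0.001 ]
 [0.5953 0.0833 0.001 ]]
yaw [np.float64(8.59908866120482), np.float64(8.422290902486438)]
cup [ 0.45180386 -0.19131481  0.07      ] pad [0.5494497  0.08241283 0.001     ] paddle [ 0.65534582 -0.04464321  0.202     ] padl in disp rel pad [ 0.0859265  -0.14132892] tongue mid [0.55129067 0.08226083 0.001     ]
cup [ 0.45188086 -0.19311282  0.07      ] u [0.33380713 0.9426414 ] L 0.2922910631012626 ang 70.49998357164381
[[ 0.93  0.38 -0.  ]
 [ 0.38 -0.93  0.  ]
 [ 0.   -0.   -1.  ]]
```

Pad is at (0.5495, 0.082), cup at (0.452, -0.193), and the push heading is 70.5°. I'll use the half-open fingers as a cradle behind the cup, tilted back to clear the chute.

Emit:
{"name": "move_arm", "arguments": {"xyz": [[0, 0, 20], [0, 0, 20], [0, 0, 20], [0, 0, 20], [0, 0, 20]], "twist": [[0, 0, -9.7], [0, 0, -9.7], [0, 0, -9.7], [0, 0, -9.7], [0, 0, -9.7]], "claw": [0.41, 0.41, 0.41, 0.41, 0.41]}}

```text
time: 0.78
eef_pos: [0.2351, -0.5788, 0.1303]
tcp_rot: [-180.0, -0.0, 70.9]
wrist_force: [0.3, 0.7, -0.4]
finger_gap: 0.0603
gripper_force: 0.0
```

Emit:
{"name": "move_arm", "arguments": {"xyz": [[45, 15, 0], [50, 15, 0], [50, 15, 0], [50, 15, 0], [45, 15, 0]], "twist": [[0, 0, 0], [0, 0, 0], [0, 0, 0], [0, 0, 0], [0, 0, 0]], "claw": [0.41, 0.41, 0.41, 0.41, 0.41]}}

```text
time: 1.4
eef_pos: [0.3863, -0.3758, 0.1311]
tcp_rot: [-180.0, -0.0, 70.6]
wrist_force: [0.9, -0.7, -0.0]
finger_gap: 0.0603
gripper_force: 0.0
```

Emit:
{"name": "move_arm", "arguments": {"xyz": [[0, 0, 0], [0, 0, 0], [0, 0, 0], [0, 0, 0], [0, 0, 0]], "twist": [[0, 8, 0], [0, 7, 0], [0, 0, 0], [0, 0, 0], [0, 0, 0]], "claw": [0.41, 0.41, 0.41, 0.41, 0.41]}}

```text
time: 2.02
eef_pos: [0.3857, -0.3771, 0.1313]
tcp_rot: [-180.0, -14.9, 70.6]
wrist_force: [0.7, -0.1, 1.2]
finger_gap: 0.06
gripper_force: 0.0
```

Emit:
{"name": "move_arm", "arguments": {"xyz": [[14, 0, 24.5], [14, 0, 24.5], [14, 0, 24.5], [14, 0, 24.5], [14, 0, 24]], "twist": [[0, 0, 0], [0, 0, 0], [0, 0, 0], [0, 0, 0], [0, 0, 0]], "claw": [0.41, 0.41, 0.41, 0.41, 0.41]}}

```text
time: 2.65
eef_pos: [0.4189, -0.283, 0.0313]
tcp_rot: [180.0, -14.9, 70.7]
wrist_force: [-0.5, -0.6, 0.3]
finger_gap: 0.0601
gripper_force: 0.0
```

```bash
python3 - <<'E'
from h import *
o=get_obs();print(o["eef_pos"],o["tcp_rot"])
a=camera("top");b=camera("wrist")
cv2.imwrite("pics/c1.png",np.hstack([cv2.resize(a[200:440,240:480],(480,480)),b[::2,::2].repeat(1,0)[:240].copy() if 0 else cv2.resize(b,(320,480))])[...,::-1])
E
```

```text
[ 0.41890816 -0.28299544  0.03128806] [179.96591013 -14.93598063  70.65874323]
```

View pics/c1.png

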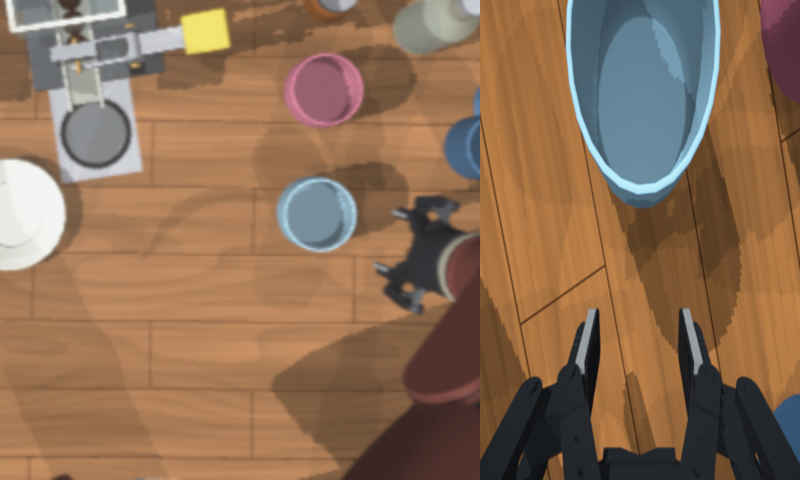

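The left panel is the top view, with the cup at (317,214) ahead of the open fingers. The right panel is the wrist view: the cup is centred at x≈643, between the fingertips at 590 and 690. The line is good, so I'll push.

Emit:
{"name": "move_arm", "arguments": {"xyz": [[19.3, 0, 5.2], [14.5, 0, 3.9], [9.7, 0, 2.6], [9.7, 0, 2.6], [9.7, 0, 2.6]], "twist": [[0, 0, 0], [0, 0, 0], [0, 0, 0], [0, 0, 0], [0, 0, 0]], "claw": [0.41, 0.41, 0.41, 0.41, 0.41]}}

```text
time: 3.38
eef_pos: [0.4406, -0.2224, 0.0318]
tcp_rot: [180.0, -15.0, 70.6]
wrist_force: [-0.3, -0.2, 0.5]
finger_gap: 0.0602
gripper_force: 0.5
```

Emit:
{"name": "move_arm", "arguments": {"xyz": [[14.5, 0, 3.9], [19.3, 0, 5.2], [19.3, 0, 5.2], [19.3, 0, 5.2], [19.3, 0, 5.2]], "twist": [[0, 0, 0], [0, 0, 0], [0, 0, 0], [0, 0, 0], [0, 0, 0]], "claw": [0.41, 0.41, 0.41, 0.41, 0.41]}}

```text
time: 4.0
eef_pos: [0.4722, -0.1316, 0.0315]
tcp_rot: [180.0, -15.0, 70.6]
wrist_force: [-0.8, -1.3, 1.4]
finger_gap: 0.0601
gripper_force: 0.9
```

Emit:
{"name": "move_arm", "arguments": {"xyz": [[19.3, 0, 5.2], [19.3, 0, 5.2], [14.5, 0, 3.9], [9.7, 0, 2.6], [4.8, 0, 1.3]], "twist": [[0, 0, 0], [0, 0, 0], [0, 0, 0], [0, 0, 0], [0, 0, 0]], "claw": [0.41, 0.41, 0.41, 0.41, 0.41]}}

```text
time: 4.62
eef_pos: [0.4951, -0.0664, 0.0313]
tcp_rot: [180.0, -15.0, 70.6]
wrist_force: [-0.1, -1.4, 1.7]
finger_gap: 0.0601
gripper_force: 1.1
```

```bash
cat > cup.py <<'E'
from h import *
o=get_obs();print(o["time"],o["eef_pos"],o["tcp_rot"])
a=camera("top");s=camera("side")
for n,im in(("top",a),("side",s)):
    for c in blobs(im,(92,45,80),(106,190,255)):
        x,y,w,h=cv2.boundingRect(c)
        p=ray(n,(x+w/2,y+h/2),.07 if n=="top" else .035)
        if .4<p[0]<.65 and -.25<p[1]<.2: print(n,(x,y,w,h),p.round(4))
cv2.imwrite("pics/c_top.png",np.hstack([cv2.resize(a[180:330,220:370],(400,400),interpolation=2),cv2.resize(s[200:350,220:370],(400,400),interpolation=2)])[...,::-1])
E
python3 cup.py
```

```text
4.625 [ 0.4950953  -0.06642183  0.03133276] [179.9994511  -14.99338191  70.63947908]
top (314, 265, 36, 36) [ 0.5077 -0.0289  0.07  ]
side (327, 252, 35, 42) [ 0.5061 -0.0293  0.035 ]
```

View pics/c_top.png

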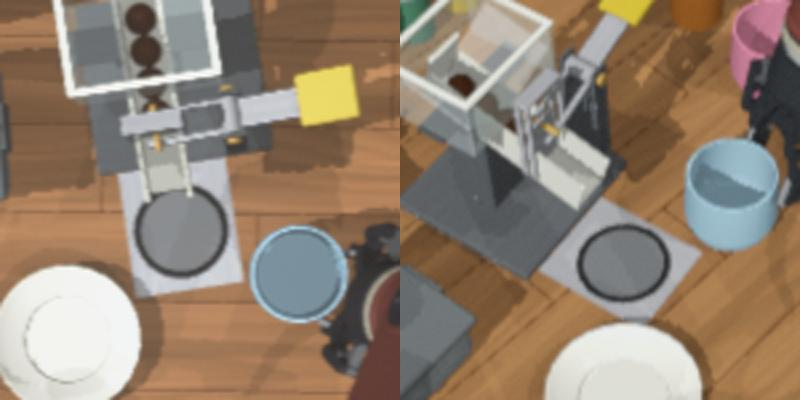

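Top panel: the cup is at (299,273), heading for the pad ring at (180,230), and the saucer is clear. The side panel agrees. There are 118 mm left, so I'll push on and slow down at the end.

Emit:
{"name": "move_arm", "arguments": {"xyz": [[14.5, 0.5, 3.9], [19.3, 0.5, 5.2], [19.3, 0.5, 5.2], [14.5, 0.5, 3.9], [9.7, 0.5, 2.6]], "twist": [[0, 0, 0], [0, 0, 0], [0, 0, 0], [0, 0, 0], [0, 0, 0]], "claw": [0.41, 0.41, 0.41, 0.41, 0.41]}}

```text
time: 5.35
eef_pos: [0.524, 0.0086, 0.0311]
tcp_rot: [-180.0, -15.0, 70.6]
wrist_force: [0.4, -1.1, 0.8]
finger_gap: 0.0599
gripper_force: 0.4
```

Emit:
{"name": "move_arm", "arguments": {"xyz": [[9.7, 0, 2.6], [9.7, 0, 2.6], [8.7, 0, 2.3], [5.8, 0, 1.6], [2.9, 0, 0.8]], "twist": [[0, 0, 0], [0, 0, 0], [0, 0, 0], [0, 0, 0], [0, 0, 0]], "claw": [0.41, 0.41, 0.41, 0.41, 0.41]}}

```text
time: 5.98
eef_pos: [0.5366, 0.044, 0.0312]
tcp_rot: [-180.0, -15.0, 70.6]
wrist_force: [-0.7, -1.2, -0.1]
finger_gap: 0.0601
gripper_force: 0.4
```

```bash
python3 cup.py
```

```text
5.975 [0.53664007 0.04396787 0.03118534] [-179.99921881  -14.99614678   70.62337145]
top (269, 248, 36, 36) [0.5473 0.0807 0.07  ]
side (284, 268, 37, 44) [0.5484 0.083  0.035 ]
```

View pics/c_top.png

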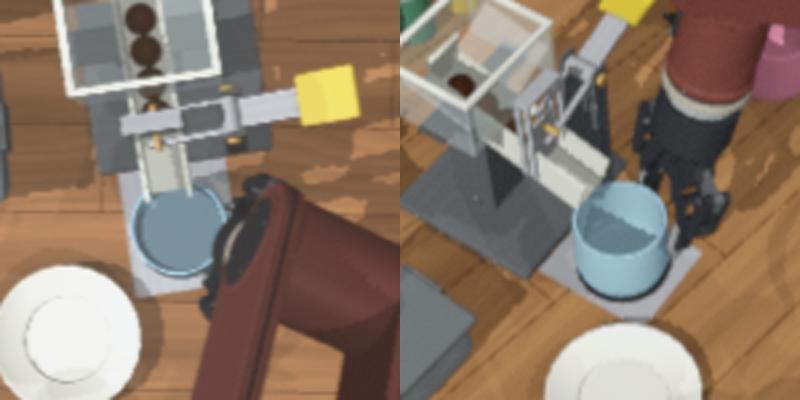

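The cup stands centred on the pad in both views: top (180,230), side (620,240). It measures (0.548, 0.082) against the pad's (0.5495, 0.082). I'll back off, rise, straighten and shut the fingers.

Emit:
{"name": "move_arm", "arguments": {"xyz": [[-9.7, 0, -2.6], [-19.3, 0, -5.2], [-29, 0, -7.8], [-19, 0, -5], [0, 0, 0]], "twist": [[0, 0, 0], [0, 0, 0], [0, 0, 0], [0, 0, 0], [0, 0, 0]], "claw": [0.41, 0.41, 0.41, 0.41, 0.41]}}

```text
time: 6.7
eef_pos: [0.5098, -0.0332, 0.0312]
tcp_rot: [180.0, -15.0, 70.4]
wrist_force: [0.5, 0.9, 0.2]
finger_gap: 0.0603
gripper_force: 0.0
```

Emit:
{"name": "move_arm", "arguments": {"xyz": [[10.5, 0, -39], [11.5, 0, -43], [11.5, 0, -43], [11.5, 0, -43], [11.5, 0, -43]], "twist": [[0, 0, 0], [0, 0, 0], [0, 0, 0], [0, 0, 0], [0, 0, 0]], "claw": [-1, -1, -1, -1, -1]}}

```text
time: 7.32
eef_pos: [0.5099, -0.0311, 0.2511]
tcp_rot: [180.0, -15.0, 70.6]
wrist_force: [-0.2, 0.5, 0.8]
finger_gap: -0.0
gripper_force: 0.0
```

Emit:
{"name": "move_arm", "arguments": {"xyz": [[0, 0, 0], [0, 0, 0], [0, 0, 0], [0, 0, 0], [0, 0, 0]], "twist": [[0, -7.5, 0], [0, -7.5, 0], [0, 0, -9.5], [0, 0, -9.5], [0, 0, -9]], "claw": [-1, -1, -1, -1, -1]}}

```text
time: 7.95
eef_pos: [0.51, -0.0309, 0.2495]
tcp_rot: [-180.0, -0.0, 99.0]
wrist_force: [-0.5, 0.3, -0.8]
finger_gap: -0.0002
gripper_force: 0.0
```

```bash
python3 - <<'E'
from h import *
from scipy.spatial.transform import Rotation as S
o=get_obs();a=camera("top");R=S.from_euler("xyz",o["tcp_rot"],degrees=True).as_matrix()
for c in blobs(a,(20,110,120),(33,255,255)):
    (x,y),(w,h),_=cv2.minAreaRect(c)
    if 180<x<460 and 140<y<340: print((x,y,w,h),ray("top",(x,y),.202))
for t in((.655,-.047,.222),(.655,-.047,.148)): print("tool shift mm",(R.T@(np.array(t)-o["eef_pos"])*1000).round(1))
print(o["eef_pos"],o["tcp_rot"],o["wrist_force"],o["finger_gap"])
E
```

```text
(342.3000183105469, 215.40000915527344, 20.750713348388672, 23.344552993774414) [ 0.65513135 -0.04486257  0.202     ]
tool shift mm [-38.5 140.7  27.4]
tool shift mm [-38.5 140.7 101.4]
[ 0.51000256 -0.03088547  0.24947381] [-1.79992727e+02 -2.48532735e-02  9.89509831e+01] [-0.45281314  0.34027002 -0.81675542] -0.00020642231927065974
```

Emit:
{"name": "move_arm", "arguments": {"xyz": [[-8, 28, 0], [-8, 29, 0], [-8, 29, 0], [-8, 28, 0], [-6.5, 27, 0]], "twist": [[0, 0, 0], [0, 0, 0], [0, 0, 0], [0, 0, 0], [0, 0, 0]], "claw": [-1, -1, -1, -1, -1]}}

```text
time: 8.62
eef_pos: [0.6561, -0.0483, 0.2493]
tcp_rot: [-180.0, -0.0, 98.5]
wrist_force: [-0.5, -0.6, 0.6]
finger_gap: -0.0002
gripper_force: 0.0
```

Emit:
{"name": "move_arm", "arguments": {"xyz": [[0, 0, 15], [0, 0, 10], [0, 0, 5], [0, 0, 5], [0, 0, 5]], "twist": [[0, 0, 0], [0, 0, 0], [0, 0, 0], [0, 0, 0], [0, 0, 0]], "claw": [-1, -1, -1, -1, -1]}}

```text
time: 9.25
eef_pos: [0.6552, -0.0485, 0.2099]
tcp_rot: [180.0, 0.0, 98.6]
wrist_force: [0.2, 0.4, -0.1]
finger_gap: -0.0
gripper_force: 0.0
```

```bash
python3 - <<'E'
from h import *
print(get_obs()["wrist_force"],get_obs()["eef_pos"])
a=camera("top");s=camera("side")
cv2.imwrite("pics/p1.png",np.hstack([cv2.resize(a[150:300,230:380],(400,400),interpolation=2),cv2.resize(s[160:310,220:370],(400,400),interpolation=2)])[...,::-1])
E
```

```text
[ 0.21046809  0.36948568 -0.0733435 ] [ 0.65521322 -0.0485155   0.2098504 ]
```

View pics/p1.png

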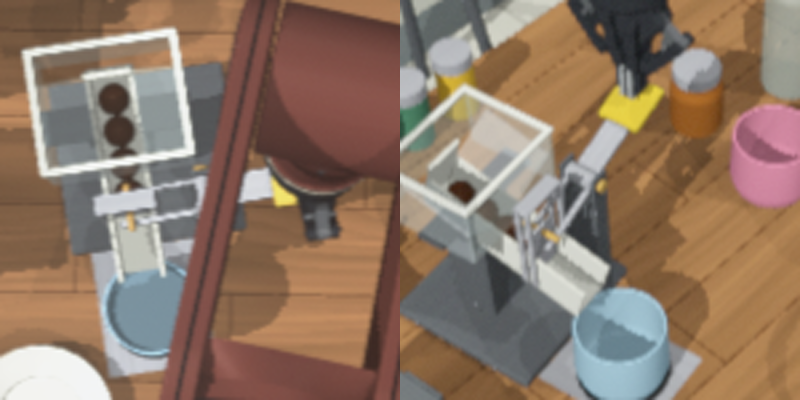

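The side panel shows the shut fingertips at (628,92), just over the middle of the paddle at (630,103), with the cup in place below the lip. Pressing down.

Emit:
{"name": "move_arm", "arguments": {"xyz": [[0, 0, 8], [0, 0, 10], [0, 0, 10], [0, 0, 10], [0, 0, 10]], "twist": [[0, 0, 0], [0, 0, 0], [0, 0, 0], [0, 0, 0], [0, 0, 0]], "claw": [-1, -1, -1, -1, -1]}}

```text
time: 9.98
eef_pos: [0.6556, -0.0491, 0.1613]
tcp_rot: [180.0, 0.0, 98.6]
wrist_force: [0.4, -1.7, 4.4]
finger_gap: -0.0002
gripper_force: 2.5
```

Emit:
{"name": "move_arm", "arguments": {"xyz": [[0, 0, 6], [0, 0, 4], [0, 0, 2], [0, 0, 1], [0, 0, 0]], "twist": [[0, 0, 0], [0, 0, 0], [0, 0, 0], [0, 0, 0], [0, 0, 0]], "claw": [-1, -1, -1, -1, -1]}}

```text
time: 10.6
eef_pos: [0.6558, -0.0481, 0.153]
tcp_rot: [179.9, 0.0, 98.6]
wrist_force: [-8.5, -0.8, 23.0]
finger_gap: -0.0006
gripper_force: 11.0
```

The force rose sharply to 23 N at z 0.153, so the paddle is on its stop. I'll hold it there and look.

Emit:
{"name": "move_arm", "arguments": {"xyz": [[0, 0, -1], [0, 0, 0], [0, 0, 0], [0, 0, 0], [0, 0, 0]], "twist": [[0, 0, 0], [0, 0, 0], [0, 0, 0], [0, 0, 0], [0, 0, 0]], "claw": [-1, -1, -1, -1, -1]}}

```text
time: 11.22
eef_pos: [0.6557, -0.0481, 0.1532]
tcp_rot: [179.9, 0.0, 98.6]
wrist_force: [-6.6, -0.4, 20.5]
finger_gap: 0.0003
gripper_force: 9.4
```

Emit:
{"name": "move_arm", "arguments": {"xyz": [[0, 0, 0], [0, 0, 0], [0, 0, 0], [0, 0, 0], [0, 0, 0]], "twist": [[0, 0, 0], [0, 0, 0], [0, 0, 0], [0, 0, 0], [0, 0, 0]], "claw": [-1, -1, -1, -1, -1]}}

```text
time: 11.85
eef_pos: [0.6558, -0.0481, 0.1532]
tcp_rot: [179.9, 0.0, 98.6]
wrist_force: [-6.1, 0.1, 20.4]
finger_gap: 0.0002
gripper_force: 9.4
```

```bash
python3 - <<'E'
from h import *
a=camera("top");s=camera("side")
cv2.imwrite("pics/p2.png",np.hstack([cv2.resize(a[150:300,230:380],(400,400),interpolation=2),cv2.resize(s[160:310,220:370],(400,400),interpolation=2)])[...,::-1])
E
```

```text
(no output)
```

View pics/p2.png

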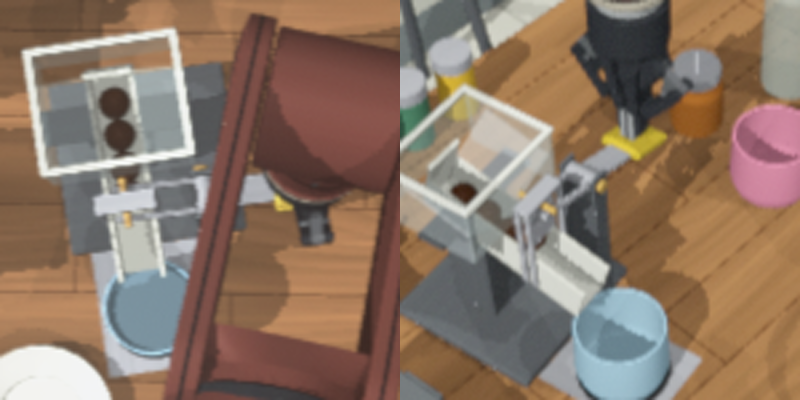

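The gate is up in the side panel (brass pin raised to (545,208)) and the paddle is down at (635,140). The nuts have moved only a few mm, so I'll keep holding and track them.

Emit:
{"name": "move_arm", "arguments": {"xyz": [[0, 0, 0], [0, 0, 0], [0, 0, 0], [0, 0, 0], [0, 0, 0]], "twist": [[0, 0, 0], [0, 0, 0], [0, 0, 0], [0, 0, 0], [0, 0, 0]], "claw": [-1, -1, -1, -1, -1]}}

```text
time: 12.58
eef_pos: [0.6557, -0.0481, 0.1532]
tcp_rot: [179.9, 0.0, 98.6]
wrist_force: [-7.9, -0.5, 19.1]
finger_gap: -0.0
gripper_force: 9.4
```

Emit:
{"name": "move_arm", "arguments": {"xyz": [[0, 0, 0], [0, 0, 0], [0, 0, 0], [0, 0, 0], [0, 0, 0]], "twist": [[0, 0, 0], [0, 0, 0], [0, 0, 0], [0, 0, 0], [0, 0, 0]], "claw": [-1, -1, -1, -1, -1]}}

```text
time: 13.2
eef_pos: [0.6557, -0.0481, 0.1532]
tcp_rot: [179.9, 0.0, 98.6]
wrist_force: [-6.7, -0.6, 19.4]
finger_gap: 0.0001
gripper_force: 9.4
```

```bash
cat > nut.py <<'E'
from h import *
a=camera("top")
m=cv2.inRange(cv2.cvtColor(a,cv2.COLOR_RGB2HSV),(0,40,0),(30,255,75))
print(get_obs()["time"],get_obs()["wrist_force"],get_obs()["eef_pos"])
for c in cv2.findContours(m,cv2.RETR_EXTERNAL,cv2.CHAIN_APPROX_NONE)[0]:
    x,y,w,h=cv2.boundingRect(c)
    if 255<x<310 and 170<y<290 and w*h>15: print((x,y,w,h),end=" ")
s=camera("side")
cv2.imwrite("pics/p3.png",np.hstack([cv2.resize(a[150:300,230:380],(400,400),interpolation=2),cv2.resize(s[160:310,220:370],(400,400),interpolation=2)])[...,::-1])
E
python3 nut.py
```

```text
13.25 [-7.03966781 -0.28567869 20.39148046] [ 0.65576335 -0.04809644  0.15322301]
(268, 183, 12, 25)
```

```bash
python3 - <<'E'
import cv2,numpy as np
p=[cv2.imread(f"pics/p{i}.png") for i in(1,2,3)]
d=lambda a,b:cv2.absdiff(a,b).max(2)>40
for nm,(i,j) in{"1-2":(0,1),"2-3":(1,2)}.items():
    m=d(p[i],p[j]).astype(np.uint8)
    for c in cv2.findContours(m,0,2)[0]:
        r=cv2.boundingRect(c)
        if r[2]*r[3]>60: print(nm,r)
# rows of dark along the chute line in left panel, for each picture
for q in p:
    g=cv2.cvtColor(q,6);print([int(g[y,int(113+(y-98)*.2)]) for y in range(70,270,8)])
E
```

```text
1-2 (366, 386, 8, 14)
1-2 (210, 379, 113, 21)
1-2 (391, 376, 6, 24)
1-2 (367, 330, 14, 41)
1-2 (212, 329, 8, 35)
1-2 (173, 318, 6, 20)
1-2 (381, 289, 19, 107)
1-2 (180, 283, 7, 22)
1-2 (536, 249, 14, 13)
1-2 (191, 238, 7, 18)
1-2 (323, 237, 11, 8)
1-2 (312, 235, 9, 8)
1-2 (542, 231, 25, 13)
1-2 (299, 227, 14, 20)
1-2 (322, 224, 9, 12)
1-2 (302, 220, 13, 10)
1-2 (130, 220, 9, 11)
1-2 (136, 216, 16, 8)
1-2 (156, 214, 23, 8)
1-2 (115, 212, 13, 6)
1-2 (530, 210, 12, 14)
1-2 (131, 209, 18, 5)
1-2 (318, 207, 10, 11)
1-2 (276, 206, 16, 5)
1-2 (329, 205, 13, 34)
1-2 (543, 204, 13, 16)
1-2 (240, 197, 35, 8)
1-2 (232, 192, 159, 175)
1-2 (563, 188, 27, 40)
1-2 (287, 187, 48, 16)
1-2 (563, 186, 20, 20)
1-2 (130, 183, 13, 6)
1-2 (448, 181, 16, 11)
1-2 (200, 180, 10, 34)
1-2 (282, 178, 53, 17)
1-2 (561, 176, 7, 13)
1-2 (113, 176, 13, 16)
1-2 (327, 159, 19, 13)
1-2 (238, 154, 64, 69)
1-2 (309, 144, 9, 11)
1-2 (107, 142, 12, 8)
1-2 (721, 125, 10, 16)
1-2 (104, 120, 9, 8)
1-2 (122, 117, 11, 8)
1-2 (102, 110, 11, 8)
1-2 (761, 94, 11, 8)
1-2 (99, 83, 27, 14)
1-2 (700, 50, 13, 18)
1-2 (717, 36, 27, 18)
1-2 (570, 34, 124, 139)
1-2 (595, 24, 10, 12)
1-2 (651, 19, 44, 41)
1-2 (745, 3, 18, 27)
1-2 (590, 0, 74, 21)
1-2 (566, 0, 22, 31)
1-2 (237, 0, 163, 34)
[194, 168, 61, 62, 56, 53, 54, 58, 57, 53, 55, 217, 139, 73, 65, 132, 209, 213, 140, 139, 193, 195, 195, 195, 195]
[178, 166, 140, 56, 59, 54, 57, 55, 60, 55, 58, 217, 136, 71, 68, 137, 209, 213, 153, 188, 195, 195, 195, 195, 195]
[177, 166, 140, 57, 59, 55, 58, 55, 60, 55, 58, 217, 135, 71, 68, 137, 209, 213, 153, 188, 195, 195, 195, 195, 195]
```

View pics/p3.png

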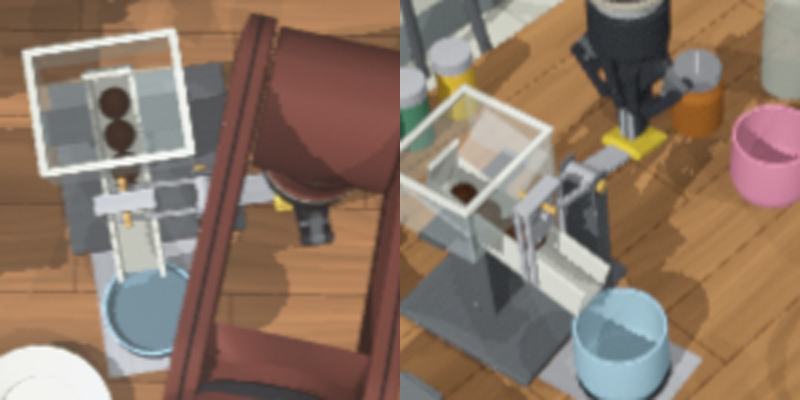

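The nuts crept about 3 mm and then stopped, as though the gate were only partly raised. I'll check the lever's real angle by projecting points on it into the side view.

```bash
python3 - <<'E'
from h import *
s=camera("side");s0=cv2.imread("pics/side0.png")[...,::-1];p=camera_params("side")
def px(w): 
    c=np.linalg.inv(p["T"])@[*w,1];q=p["intrinsics"]@c[:3];return q[:2]/q[2]
y=np.radians(8.5);ex=np.array([np.cos(y),np.sin(y),0]);ey=np.array([-np.sin(y),np.cos(y),0]);ez=np.array([0,0,1])
g=np.array([.5495,.0823,0])+.084*ex
for th in(0,.2,.3,.4,.5,.6):
    f=.3-th; r=-ey*np.cos(f)+ez*np.sin(f); n=ey*np.sin(f)+ez*np.cos(f)
    P=g-.065*ey+.168*ez+.085*r+.009*n
    cor=[px(P+a*.025*r+b*.022*ex).round(1).tolist() for a in(1,-1) for b in(1,-1)]
    print(th,px(P).round(1),"corners out+,out-,in+,in-",cor)
for nm,im in(("rest",s0),("now",s)):
    for c in blobs(im,(20,110,100),(33,255,255)):
        x,y_,w,h=cv2.boundingRect(c)
        if 270<x<340 and 170<y_<240: print(nm,(x,y_,w,h),cv2.boxPoints(cv2.minAreaRect(c)).round(1).tolist())
cv2.imwrite("pics/z.png",np.hstack([cv2.resize(i[180:260,250:330],(400,400),interpolation=2) for i in(s0,s)])[...,::-1])
E
```

```text
0 [306.5 196.5] corners out+,out-,in+,in- [[304.9, 185.4], [319.2, 192.3], [293.9, 200.7], [308.2, 207.8]]
0.2 [307.9 199.9] corners out+,out-,in+,in- [[306.6, 190.1], [320.7, 196.8], [295.1, 202.9], [309.3, 210.0]]
0.3 [308.3 201.9] corners out+,out-,in+,in- [[307.1, 192.8], [321.1, 199.6], [295.5, 204.3], [309.7, 211.3]]
0.4 [308.5 204.1] corners out+,out-,in+,in- [[307.3, 195.7], [321.2, 202.5], [295.8, 205.8], [309.9, 212.8]]
0.5 [308.6 206.6] corners out+,out-,in+,in- [[307.2, 198.9], [321.1, 205.7], [295.9, 207.4], [309.9, 214.5]]
0.6 [308.4 209.1] corners out+,out-,in+,in- [[307.0, 202.3], [320.7, 209.0], [295.9, 209.2], [309.8, 216.3]]
rest (294, 187, 25, 23) [[292.5, 202.3000030517578], [304.79998779296875, 183.8000030517578], [319.5, 193.6999969482422], [307.20001220703125, 212.1999969482422]]
now (295, 207, 25, 13) [[295.0, 207.0], [319.0, 207.0], [319.0, 219.0], [295.0, 219.0]]
```

View pics/z.png

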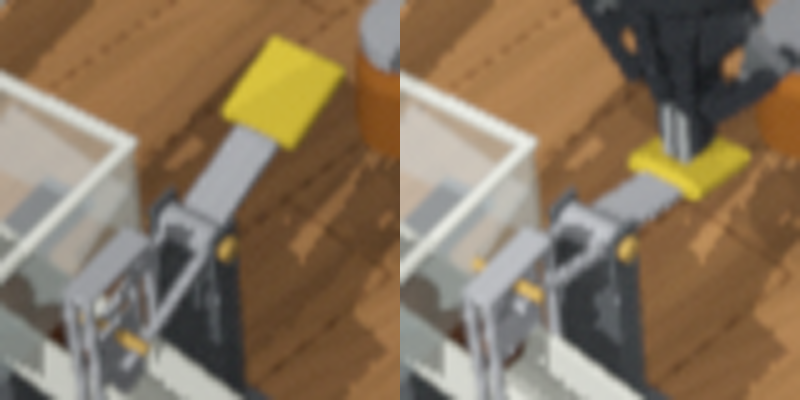

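The paddle corners at (320,211) and (296,212) match 0.6 rad, so the lever is fully down and the gate is raised. The nuts themselves have stopped, so I'll check numerically where they are.

```bash
python3 - <<'E'
from h import *
y=np.radians(8.5);ex=np.array([np.cos(y),np.sin(y),0]);g=np.array([.5495,.0823,0])+.084*ex
for nm,im in(("rest",cv2.imread("pics/side0.png")[...,::-1]),("now",camera("side"))):
    h=cv2.cvtColor(im,cv2.COLOR_RGB2HSV);m=(h[...,2]<105)&(h[...,1]>90)
    print(nm);print("\n".join(str(r)+" "+"".join("#" if v else "." for v in m[r,235:300]) for r in range(222,256)))
for nm,im in(("rest",cv2.imread("pics/top0.png")[...,::-1]),("now",camera("top"))):
    h=cv2.cvtColor(im,cv2.COLOR_RGB2HSV);m=(h[...,2]<95)&(h[...,1]>60)
    print(nm);print("\n".join(str(r)+" "+"".join("#" if v else "." for v in m[r,260:292]) for r in range(178,250)))
E
```

```text
rest
222 ..............................................................#..
223 ............................................#.................#.#
224 ..............................................................###
225 ............................................#.................###
226 ..............................................................###
227 ..............................................................###
228 ......###.....................................................###
229 .....######...................................................###
230 ....########..................................................###
231 ....########..............................................#..####
232 .....#######................................................#..##
233 ......######...................................................##
234 ........###....................................................##
235 .........#.....................................................##
236 ...............................................................##
237 .........................................
[... 8305 characters left out ...]
1 ................................
232 ................................
233 ................................
234 ................................
235 ................................
236 ................................
237 ................................
238 ................................
239 ................................
240 ................................
241 ................................
242 ................................
243 ................................
244 ................................
245 ................................
246 ................................
247 ................................
248 ................................
249 ................................
```

The row has jammed about 3 mm in, with the gate fully open. Only the paddle may be used, so I'll let it up and press it again to shake the nuts loose.

Emit:
{"name": "move_arm", "arguments": {"xyz": [[0, 0, -18], [0, 0, -20], [0, 0, -18], [0, 0, 0], [0, 0, 0]], "twist": [[0, 0, 0], [0, 0, 0], [0, 0, 0], [0, 0, 0], [0, 0, 0]], "claw": [-1, -1, -1, -1, -1]}}

```text
time: 14.08
eef_pos: [0.655, -0.0485, 0.2048]
tcp_rot: [-180.0, -0.0, 98.6]
wrist_force: [0.9, -0.6, 2.5]
finger_gap: 0.0003
gripper_force: 0.9
```

Emit:
{"name": "move_arm", "arguments": {"xyz": [[0, 0, 18], [0, 0, 20], [0, 0, 16], [0, 0, 2], [0, 0, 0]], "twist": [[0, 0, 0], [0, 0, 0], [0, 0, 0], [0, 0, 0], [0, 0, 0]], "claw": [-1, -1, -1, -1, -1]}}

```text
time: 14.7
eef_pos: [0.6559, -0.0483, 0.153]
tcp_rot: [179.9, 0.0, 98.6]
wrist_force: [-7.5, 1.1, 24.1]
finger_gap: 0.0002
gripper_force: 10.9
```

Emit:
{"name": "move_arm", "arguments": {"xyz": [[0, 0, 0], [0, 0, 0], [0, 0, 0], [0, 0, 0], [0, 0, 0]], "twist": [[0, 0, 0], [0, 0, 0], [0, 0, 0], [0, 0, 0], [0, 0, 0]], "claw": [-1, -1, -1, -1, -1]}}

```text
time: 15.32
eef_pos: [0.6559, -0.0482, 0.153]
tcp_rot: [179.9, 0.0, 98.6]
wrist_force: [-6.9, 0.5, 24.1]
finger_gap: -0.0001
gripper_force: 10.8
```

```bash
cat > n2.py <<'E'
from h import *
o=get_obs();print(o["time"],o["eef_pos"].round(4),o["wrist_force"].round(1))
im=camera("top");h=cv2.cvtColor(im,cv2.COLOR_RGB2HSV);m=(h[...,2]<95)&(h[...,1]>60)
print("rows brown",{r:int(m[r,260:300].sum()) for r in range(178,290) if m[r,260:300].sum()})
E
python3 n2.py
```

```text
15.325 [ 0.6559 -0.0482  0.153 ] [-6.9  0.5 24.1]
rows brown {253: 6, 254: 7, 255: 8, 256: 9, 257: 9, 258: 8, 259: 7, 260: 5, 261: 4, 262: 7, 263: 8, 264: 10, 265: 11, 266: 10, 267: 10, 268: 7, 269: 2, 270: 1, 271: 1, 272: 6, 273: 8, 274: 9, 275: 9, 276: 8, 277: 8, 278: 7, 279: 3, 286: 1, 287: 1, 288: 1}
```

That freed them: the chute is empty and brown now shows only inside the cup. I'll hold a moment, check the chute and count the nuts before releasing.

Emit:
{"name": "move_arm", "arguments": {"xyz": [[0, 0, 0], [0, 0, 0], [0, 0, 0], [0, 0, 0], [0, 0, 0]], "twist": [[0, 0, 0], [0, 0, 0], [0, 0, 0], [0, 0, 0], [0, 0, 0]], "claw": [-1, -1, -1, -1, -1]}}

```text
time: 16.0
eef_pos: [0.6559, -0.0483, 0.1529]
tcp_rot: [179.9, 0.0, 98.6]
wrist_force: [-7.3, 0.7, 23.1]
finger_gap: -0.0001
gripper_force: 10.8
```

```bash
python3 - <<'E'
from h import *
for n,(r0,r1,c0,c1) in{"top":(244,290,262,312),"side":(225,300,240,325)}.items():
    h=cv2.cvtColor(camera(n),cv2.COLOR_RGB2HSV);m=(h[...,2]<105)&(h[...,1]>60)&((h[...,0]<25)|(h[...,0]>165))
    print(n,c0);print("\n".join(f"{r} "+"".join("#" if v else "." for v in m[r,c0:c1]) for r in range(r0,r1)))
E
python3 n2.py
```

```text
top 262
244 ..............................................##..
245 ..............................................##..
246 .............................................###..
247 .............................................###..
248 .............................................##...
249 .............................................##...
250 ............................................###...
251 ............................................###...
252 ......................###...................##....
253 ....................#######.................##....
254 ....................#######.................##....
255 ...................#########...............###....
256 ...................#########...............###....
257 ...................#########...............##.....
258 ...................########................##....#
259 ....................#######................##....#
260 .....................####.................###....#
261 .............####.........................##.....#
262 ...........#######........................##.....#
263 ...........########.................#.....#
[... 7806 characters left out ...]
..............................
296 .........##..........................................................................
297 ..........##.........................................................................
298 ..........##.........................................................................
299 .....................................................................................
16.1 [ 0.6559 -0.0482  0.153 ] [-6.8  0.8 23.2]
rows brown {252: 3, 253: 7, 254: 7, 255: 9, 256: 9, 257: 9, 258: 8, 259: 7, 260: 5, 261: 4, 262: 7, 263: 8, 264: 11, 265: 11, 266: 9, 267: 9, 268: 7, 269: 2, 270: 1, 271: 1, 272: 6, 273: 8, 274: 9, 275: 9, 276: 9, 277: 8, 278: 7, 279: 4, 286: 1, 287: 1, 288: 1}
```

Four nuts are in the cup: top pixels (285,256), (276,265), (291,275) and one at about (297,267), partly behind the arm. The chute is empty, so I'll release.

Emit:
{"name": "move_arm", "arguments": {"xyz": [[0, 0, -12], [0, 0, -15], [0, 0, -15], [0, 0, -12], [0, 0, -15]], "twist": [[0, 0, 0], [0, 0, 0], [0, 0, 0], [0, 0, 0], [0, 0, 0]], "claw": [-1, -1, -1, -1, -1]}}

```text
time: 16.77
eef_pos: [0.6545, -0.0483, 0.2183]
tcp_rot: [-179.9, -0.0, 98.6]
wrist_force: [0.6, -0.5, -0.5]
finger_gap: 0.0003
gripper_force: 0.0
```

Emit:
{"name": "move_arm", "arguments": {"xyz": [[0, 0, -20], [0, 0, -20], [0, 20, -20], [-20, 20, -20], [-20, 20, 0]], "twist": [[0, 0, 0], [0, 0, 0], [0, 0, 0], [0, 0, 0], [0, 0, 0]], "claw": [-1, -1, -1, -1, -1]}}

```text
time: 17.4
eef_pos: [0.7223, -0.0795, 0.303]
tcp_rot: [179.7, 0.1, 98.6]
wrist_force: [0.1, -0.4, -0.2]
finger_gap: 0.0003
gripper_force: 0.0
```

Emit:
{"name": "move_arm", "arguments": {"xyz": [[-40, 0, 0], [-40, 0, 0], [-40, 0, 0], [-20, 0, 0], [0, 0, 0]], "twist": [[0, 0, 0], [0, 0, 0], [0, 0, 0], [0, 0, 0], [0, 0, 0]], "claw": [-1, -1, -1, -1, -1]}}

```text
time: 18.02
eef_pos: [0.7414, -0.2187, 0.2986]
tcp_rot: [-180.0, -0.0, 98.5]
wrist_force: [0.1, 0.0, -0.4]
finger_gap: 0.0001
gripper_force: 0.0
```

```bash
python3 n2.py; python3 cup.py; python3 - <<'E'
from h import *
a=camera("side");b=cv2.imread("pics/side0.png")[...,::-1]
for nm,im in(("rest",b),("now",a)):
    print(nm,[cv2.boundingRect(c) for c in blobs(im,(20,110,100),(33,255,255)) if 270<c[:,0,0].mean()<340 and 170<c[:,0,1].mean()<240])
r=(slice(210,246),slice(268,292));print("gate region diff",cv2.absdiff(a,np.ascontiguousarray(b)).max(2)[r].mean())
h=cv2.cvtColor(camera("top"),cv2.COLOR_RGB2HSV);m=(h[...,2]<105)&(h[...,1]>60)&((h[...,0]<25)|(h[...,0]>165))
print("\n".join("".join(".#"[int(v)] for v in q) for q in m[248:284,268:308]))
E
```

```text
18.025 [ 0.7414 -0.2187  0.2986] [ 0.1  0.  -0.4]
rows brown {252: 3, 253: 7, 254: 7, 255: 9, 256: 9, 257: 9, 258: 8, 259: 6, 260: 4, 261: 4, 262: 7, 263: 8, 264: 13, 265: 12, 266: 11, 267: 10, 268: 7, 269: 3, 270: 2, 271: 5, 272: 8, 273: 7, 274: 8, 275: 8, 276: 8, 277: 8, 278: 6, 279: 4}
18.075 [ 0.74151962 -0.21717929  0.29874584] [ 1.79995582e+02 -4.32170052e-02  9.85773586e+01]
top (269, 249, 37, 35) [0.5461 0.0795 0.07  ]
side (284, 268, 37, 44) [0.5484 0.083  0.035 ]
rest [(294, 187, 25, 23)]
now [(294, 187, 25, 23)]
gate region diff 18.537037037037038
........................................
........................................
........................................
........................................
................###.....................
..............#######...................
..............#######...................
.............#########..................
.............#########..................
.............#########..................
.............########...................
..............#######...................
...............####.....................
..
[... 240 characters left out ...]
...
.....########.............#...####......
......######..............#...####......
........##....................###.......
...........................######.......
...........................######.......
.....................#####....##........
....................#######.............
...................########.............
...................########.............
...................########.............
...................########.............
...................#######..............
....................####................
........................................
........................................
........................................
........................................
```

All four nuts are in the cup, the paddle is back at rest, the cup is on the pad and the arm is clear.

```bash
python3 -c "
from workcell import *
print(finish_job())"
```

```text
the job is handed in; nothing more can be done
None
```

The job is handed in: I slid the baby-blue cup onto the pad and all four nuts are in it, but they stalled on the first full press and only rolled out on a second; the paddle is back at its rest position, so the gate should be shut.

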